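# Fetch the stir-bar basket out of the soak jar with the lifting hook

## Robot

A 6-joint arm with a two-finger parallel gripper is mounted at the origin on a cart in front of the work surface, level with it; the furniture and walls round the work are solid. World frame = base frame: x ahead of the robot, y to its left, z up, the work surface at z = 0. Lengths are in mm, angles in degrees, forces in N, time in s.
With the tool pointing down it reaches from about 325 to 900 mm from the base axis. Payload 6.1 kg.
Tool frame: the origin (TCP) lies on the centre line of the jaws, within the pads' length; the fingertips stand 11 mm ahead of it and the grasp point (between the pads) lies 8 mm behind it; z points along the fingers, y is the line along which they close (so a half turn about z gives the same grasp; the last joint's range is limited). The gripper opens to 85 mm and grips with 20 to 120 N. Pads are 22 mm wide; open, the fingers measure 114 mm over their backs; the gripper's body (76 mm by 85 mm) begins 54 mm behind the grasp point. The pads swing forward as they close: fully open they stand 13 mm farther back than shut.
Start: joints at [59.238, 12.628, 87.462, -0, 79.91, -7.225], TCP at [249.587, 572.994, 242.3] pointing down, gripper open.
Joint ranges: [-170.65, 170.65], [-52.31, 119.04], [5.05, 147.46], [-71.25, 251.25], [11.57, 151.72], [-153.62, 153.62]. Speed limits (degrees/s): [147.25, 147.25, 172.46, 180, 180, 180].

## Interface

Orientations are given as [roll, pitch, yaw] about the fixed x, y, z axes, in that order (R = Rz(yaw) Ry(pitch) Rx(roll)).
In Python, from plant import * gives the robot as it stands.
- The arm moves only by the tool servo_tool, never from a script. Its arguments are lists of equal length, an entry for each row: "slide": the shift along the tool's x, y, z in cm, a list of three; "delta_rot": the turn, a rotation vector about the tool's x, y, z in rad, a list of three; "gripper": the finger opening in cm, from 0 to 8.54. A call has 1 to 10 rows; each row shifts and turns the commanded pose from where the row before left it, along the tool's axes as they then stand; what a row does not reach is not made up. A row lasts 1/12 s, in which the tool goes at most 41.7 mm and 7.16 degrees, less where a joint would pass 70% of its speed; a pose out of reach is approached as far as the arm can. A call is refused whole if a number of a shift passes 4.17 or a number of a turn 0.125, either way. A call with a gripper value outside its range is refused whole. The fingers move at their own pace and stop on an object; the grip force is fixed at half the most. Time passes only in rows, so rows that do not move let the fingers close. It gives the time, the measured TCP pose, the force, the opening and the grip force at its end, in the units of the state.
- sense(): the state, without advancing time (a new reading comes with each control period).
- capture(name): name is "side" or "top" or "wrist"; returns the picture (420x560x3 uint8, red, green, blue); there is no depth.
- camera_model(name): a dict with "mtx" (3x3 intrinsics, pixels), "distortion" ([k1, k2, p1, p2, k3] as OpenCV has them; the pictures are not rectified), "eye" and "attitude" of the camera in the world; the wrist camera has in their place "mount" (4x4, takes a point from camera to tool coordinates, whose origin is the TCP and whose axes are the flange's). Camera axes: x right, y down, z forward; pixel columns grow to the right and rows downward; lengths in mm; the calibration is good to about 2 mm. A picture is of the moment at which its call begins: read the wrist's pose just before it. camera_model takes no time and is no camera call.
- close_job(): hands the job in; it is judged then, once.
Trained networks look in the newest picture that a camera, given by its name, has taken for a name from the list of things; names that differ only in an ending like _2 or _b are one class to them, and where a whole thing is asked for, a point or a joint stands for the part that bears it (a point fixed in the world has none). Each returns a list of dicts, best first, with "p" (0 to 1); they miss things now and then, are a little off and sometimes report something else, mostly with a low value. They report only what shows in the picture. A call takes as long as a camera call. They do not tell look-alikes from the thing itself.
- trace(camera, name): "region" (420x560 bool, what is visible of it) and "position" ([column, row] as shares, 0 to 1, of the picture: columns of its width, rows of its height, amid what is visible of it).
- landmark_of(camera, name): "position" ([column, row] as shares, 0 to 1, of the picture: columns of its width, rows of its height: a listed point, or the origin of a listed thing).
The state is a dict: "t": time; "joint_positions": joint angles; "joint_velocities": joint speeds; "joint_torque": joint torques, N m; "eef_pos": TCP position; "eef_rot": TCP orientation; "wrist_force": force on the tool from outside, world axes, zero at the start; "wrist_torque": the same for the moment, N m; "finger_gap": opening from 0.0 (shut) to 1.0 (fully open); "grasp_force": force on a finger pad.
Only numpy, scipy, OpenCV 4.12 (cv2) and the standard library are available. Lean on these libraries where they do the work, as an engineer would, in place of code of your own. Each camera call takes 0.05 s, during which the arm holds its last target. There are 200 camera calls.

## Task

Take the lifting hook from its stand and, without ever touching the basket with the gripper, hook the basket that hangs locked under the notched ring deep inside the soak jar: feel for the place where it comes free by turning it counter-clockwise (seen from above), never pulling hard against the ring, and lift it out. Stand the basket gently upright in the middle of the drip tray, unhook it, and hang the lifting hook back in the fork of its stand. Leave the vial and the beaker where they are.

Things in the scene. Friction and masses are not known exactly. Their poses are not given: they have to be found in the camera images.
- hook_rod: Lifting hook, 142 mm tall, 140 g, rigid, hanging upright in its stand. Origin: under the hook's lowest face, on the handle's axis; z up. A J hook bent from flat steel strip 16 mm wide (its x) and 4 mm thick, the strip at y -7 to -3 up to z = 32, then bending back to the axis (y -2 to 2) at z = 46; a flange at z = 90 to 94; a black handle above it.
- hook_seat (a point): Where a lifted bar's axis lies in the hook: x = y = 0, z = 6 mm of the hook, bar along x. Hook floor z 0 to 4 mm, y -7 to 7. The 6 mm gap is open upward, between the strip (-y side) and a tip that leans outward: outer edge at y = +10, top at z = 15. The hook goes down beside a bar with the bar on its +y side, then moves towards its +y to get under it.
- handle_grip (a point): Middle of the graspable part of the hook's handle, z = 122 mm of the hook. The handle is 26 mm (hook's x) by 16 mm (hook's y), from z = 94 to 142 mm, upright; grip it across the 16 mm, from above. Axes as the hook's.
- rod_neck (a point): On the hook's axis at the underside of its flange, z = 90 mm of the hook. The flange is 30 x 26 x 4 mm.
- rod_stand: Fixed stand of the lifting hook: white base plate 100 x 84 x 8 mm, origin at the centre of its underside, z up. A post at its back (x 30 to 42, height 118 mm) carries a level fork: two prongs, y = +-4.5 to +-14.5, x = -30 to 34, top at z = 115, open towards -x. The strip slides in from the open end, its 4 mm across the 9 mm slot; the flange rests on the prongs.
- fork_seat (a point): Where the centre of the flange's underside (rod_neck) belongs when the hook hangs in the fork: x = -5, y = 0, z = 115 mm in the stand's frame, whose axes it has; the hook's x then points along the stand's x, either way.
- basket: Round wire basket with white stirring bars, hanging in the jar: 64 mm diameter, 40 mm high, about 100 to 180 g, open above; origin at the centre of its underside, z up. Two lugs on its +y and -y sides, 10 mm wide, 4 mm thick (z = 32 to 36), reach out to 41 mm from the axis; on them it hangs in the jar's collar.
- bail_bar (a point): Middle of the bar on top of the basket's rigid bail of 4 mm wire: the bar's axis is level along the basket's x, z = 70 mm of the basket, straight over x = -12 to 12 mm; from its ends legs slope down to x = +-29 at the rim. Between bar and rim (z = 40) the space is open to both sides. Hung on the hook, the basket can swing about the bar.
- jar: Fixed round glass soak jar, outer diameter 100 mm (105 at the rim), wall 4 mm, 150 mm high; origin at the centre of its underside. Its yaw means nothing. In it a steel collar is fixed, held by two thin straps clamped on the rim with thumbscrews; above the collar the way is free, 88 mm wide between the straps.
- collar_ledge (a point): Centre of the collar at the top of its ledge, 57 mm above the jar's underside; the basket's lugs rest on it. Ledge and keeper ring have 69 mm inner diameter. The keeper's underside is 9 mm above the ledge, its thickness 4 mm, so the 4 mm lugs can rise 5 mm before they meet it.
- keeper_ring (a point): Centre of the keeper ring's top face. It has two opposite notches, 24 degrees wide, through which the lugs pass upward when centred to about 4 degrees. The collar's angle differs each time and is not measured (this point does not turn with it): at the start the notches lie 15 to 77 degrees counter-clockwise, from above, of the lugs. The straps are 90 degrees from the notches.
- drip_tray: Fixed square steel drip tray, 120 x 120 mm, walls 3 mm thick and 12 mm high; origin at the centre of its underside; the basket stands on ribs whose tops are 6 mm above it. Tray and hook stand may trade places from run to run.
- vial: Loose glass vial with a black cap, 27 mm diameter, 56 mm high, a bystander; origin at the centre of its underside.
- beaker: Loose glass beaker, 50 mm diameter, 58 mm high, a bystander; origin at the centre of its underside.
There are look-alikes about, which are no part of the job. Of the things that look like the drip_tray, take the one that is farthest from the robot's base at the start.

How it is judged:
By the outcome, as a careful person would: the job done as asked, in the order asked, and still so for the second after the job is handed in, with the robot touching nothing.
It also fails if it takes over 72 s, if anything falls off the work surface, if the arm or the gripper's body presses on something with over 40 N, if the wrist force passes 120 N, or if a joint passes its speed limit or range.

## Working session

There is one attempt and no reset: what is moved stays moved. The work goes in short steps, Python scripts to look and compute and a tool call to move; the robot and the scene stay as the last step left them, time stands still between calls to the robot, and variables do not carry over. Pictures are saved under pics/ and viewed, at most 11 in all, crops included, and the job is handed in when it is done.

Besides the shell and the picture viewer there is one more tool, called after ">>>" in YAML: its name, and indented under it one key for each argument. servo_tool: Moves the arm, as the interface text tells. Its arguments: {"type":"object","properties":{"slide":{"type":"array"},"delta_rot":{"type":"array"},"gripper":{"type":"array"}},"required":["slide","delta_rot","gripper"]}

```bash
ls; mkdir -p pics
cat > h.py <<'E'
from plant import *
import numpy as np, cv2
from scipy.spatial.transform import Rotation as R
def cam(n):
    m=camera_model(n)
    return m
E
python3 - <<'E'
from h import *
for n in ("side","top","wrist"):
    m=camera_model(n); print(n,{k:np.round(np.array(v),3).tolist() for k,v in m.items()})
print(sense())
a=capture("side"); b=capture("top")
cv2.imwrite("pics/side.png",a[...,::-1]); cv2.imwrite("pics/top.png",b[...,::-1])
for c in("side","top"):
  for n in("hook_rod","handle_grip","rod_stand","fork_seat","basket","bail_bar","jar","keeper_ring","drip_tray","vial","beaker"):
    print(c,n,[(round(d["p"],2),np.round(np.array(d["position"])*[560,420],1).tolist()) for d in landmark_of(c,n)][:4])
E
```

```text
pics
side {'mtx': [[503.237, 0.0, 278.276], [0.0, 503.237, 219.298], [0.0, 0.0, 1.0]], 'distortion': [0.052, 0.0, 0.0, 0.0, 0.0], 'eye': [495.231, -460.873, 578.762], 'attitude': [-122.707, -0.703, 0.492]}
top {'mtx': [[385.002, 0.0, 284.617], [0.0, 385.002, 213.087], [0.0, 0.0, 1.0]], 'distortion': [-0.047, 0.0, 0.0, 0.0, 0.0], 'eye': [393.611, 260.552, 967.947], 'attitude': [-172.298, -1.029, -91.006]}
wrist {'mtx': [[337.092, 0.0, 282.068], [0.0, 337.092, 207.11], [0.0, 0.0, 1.0]], 'distortion': [-0.084, 0.0, 0.0, 0.0, 0.0], 'mount': [[0.001, -0.958, -0.288, 73.961], [1.0, 0.001, -0.0, -1.015], [0.0, -0.288, 0.958, -131.242], [0.0, 0.0, 0.0, 1.0]]}
{'t': 0.0, 'joint_positions': array([ 5.92385159e+01,  1.26749843e+01,  8.75250008e+01, -9.90238643e-04,
        7.99086874e+01, -7.22498159e+00]), 'joint_velocities': array([ 0.05467127, -0.01414219, -0.11280233,  0.09084599,  0.04462984,
       -0.0169207 ]), 'joint_torque': array([ 3.24631219e-05, -4.96893883e+01, -3.89399743e+01, -2.79426131e-04,
        1.10544197e-02,  3.25249323e-05]), 'eef_pos': array([249.29864708, 572.50763822
[... 554 characters left out ...]
(0.96, [264.7, 232.7]), (0.7, [171.9, 271.0])]
side vial [(0.62, [283.6, 266.8])]
side beaker [(0.94, [379.0, 244.9]), (0.72, [352.4, 323.2])]
top hook_rod [(0.74, [338.8, 250.1]), (0.69, [270.8, 219.8])]
top handle_grip [(0.68, [354.0, 248.2])]
top rod_stand [(0.93, [337.7, 248.3]), (0.71, [222.0, 233.8])]
top fork_seat [(0.92, [347.7, 250.2]), (0.44, [236.4, 146.5])]
top basket [(0.97, [323.0, 178.1]), (0.69, [352.2, 247.9])]
top bail_bar [(0.74, [326.1, 165.2])]
top jar [(0.72, [339.5, 246.4]), (0.68, [322.4, 182.2])]
top keeper_ring [(0.98, [326.1, 171.2])]
top drip_tray [(0.89, [275.8, 303.3]), (0.79, [219.0, 234.2])]
top vial [(0.66, [272.3, 221.1])]
top beaker [(0.61, [241.0, 145.9])]
```

Run:
```python
import cv2
a=cv2.imread("pics/side.png");b=cv2.imread("pics/top.png")
cv2.imwrite("pics/top2.png",cv2.resize(b[80:380,130:430],(800,600),interpolation=cv2.INTER_CUBIC)[:600,:])
cv2.imwrite("pics/side2.png",cv2.resize(a[150:400,100:433],(800,600),interpolation=cv2.INTER_CUBIC))
```

```text
(no output)
```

View pics/top2.png

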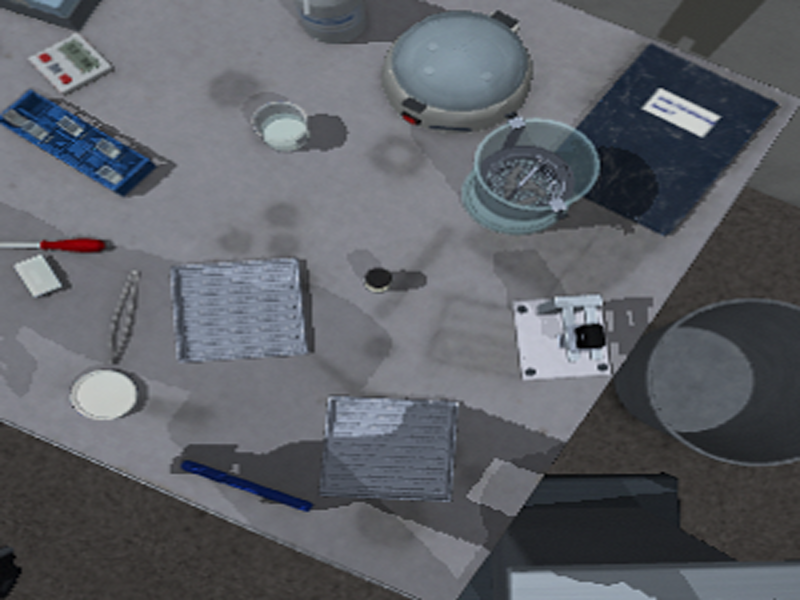

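View pics/side2.png

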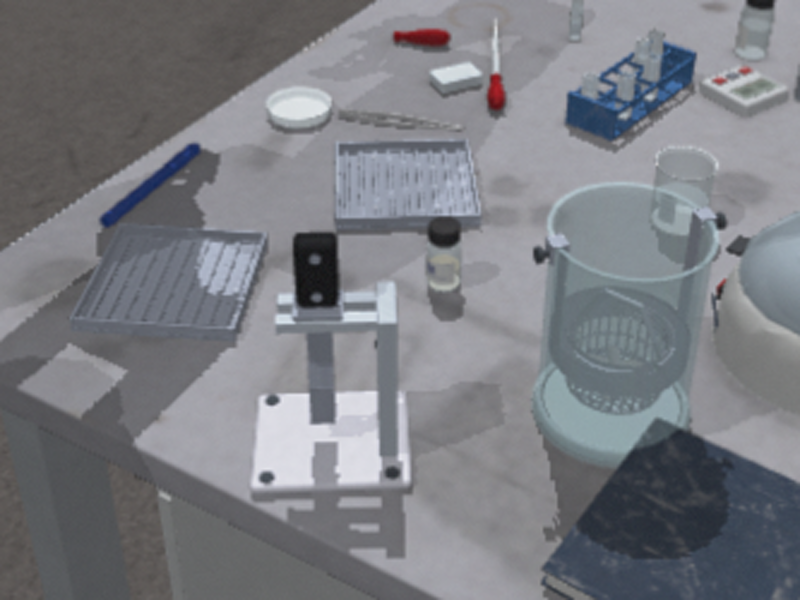

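Top crop (scale 2.67×2): trays at full-frame px (219,234) and (276,303), hook and stand at (345,248), jar at (325,175), vial at (272,221), beaker at (236,146). The side crop shows the fork open to the left, with its post on the right.

```bash
cat > h.py <<'E'
from plant import *
import numpy as np, cv2
from scipy.spatial.transform import Rotation as R
def pose(n,s=None):
    m=camera_model(n); K=np.array(m["mtx"]);D=np.array(m["distortion"],float)
    if n=="wrist":
        s=s or sense(); M=np.array(m["mount"]); Rt=R.from_euler("xyz",s["eef_rot"],degrees=True).as_matrix()
        return K,D,np.array(s["eef_pos"])+Rt@M[:3,3],Rt@M[:3,:3]
    return K,D,np.array(m["eye"],float),R.from_euler("xyz",m["attitude"],degrees=True).as_matrix()
def ray(P,px):
    K,D,e,A=P; u=cv2.undistortPoints(np.array([[px]],float),K,D)[0,0]
    d=A@[u[0],u[1],1]; return e,d/np.linalg.norm(d)
def atz(P,px,z):
    e,d=ray(P,px); return e+d*(z-e[2])/d[2]
def proj(P,X):
    K,D,e,A=P; X=np.atleast_2d(X)-e
    return cv2.projectPoints((X@A),np.zeros(3),np.zeros(3),K,D)[0][:,0]
def tri(rays):
    S=np.zeros((3,3));b=np.zeros(3)
    for e,d in rays: Q=np.eye(3)-np.outer(d,d);S+=Q;b+=Q@e
    X=np.linalg.solve(S,b); return X,[round(float(np.linalg.norm((np.eye(3)-np.outer(d,d))@(X-e))),1) for e,d in rays]
E
python3 - <<'E'
from h import *
T=pose("top");S=pose("side")
for n,t,s,z in [("traySmall?",(219,234.2),(264.7,232.7),0),("trayB",(275.8,303.3),(171.9,271),0),("stand",(337.7,248.3),(237,337.8),0),("fork",(347.7,250.2),(233.5,277.6),115),("handle",(354,248.2),(234.1,259.3),147),("jar",(322.4,182.2),(352.6,323.9),0),("keeper",(326.1,171.2),(0,0),70),("bail",(326.1,165.2),(0,0),95),("vial",(272.3,221.1),(283.6,266.8),0),("beaker",(241,145.9),(379,244.9),0)]:
    print(n,atz(T,t,z).round(),atz(S,s,z).round(), tri([ray(T,t),ray(S,s)])[0].round() )
a=cv2.imread("pics/side.png")
cv2.imwrite("pics/hk.png",cv2.resize(a[240:360,195:275],(533,800),interpolation=cv2.INTER_CUBIC)[150:750])
E
```

```text
traySmall? [473. 407.   0.] [467. 389.   0.] [470. 408. -12.]
trayB [300. 267.   0.] [302. 261.   0.] [300. 267.  -5.]
stand [433. 109.   0.] [433.  98.   0.] [433. 107.  -9.]
fork [424. 105. 115.] [432. 104. 115.] [427. 105. 114.]
handle [426.  97. 147.] [433. 105. 147.] [430.  98. 152.]
jar [603. 142.   0.] [617. 133.   0.] [612. 141. -10.]
keeper [615. 141.  70.] [-976. 2410.   70.] [365. 129. 511.]
bail [623. 144.  95.] [-904. 2269.   95.] [369. 128. 514.]
vial [504. 272.   0.] [506. 278.   0.] [505. 272.   4.]
beaker [702. 351.   0.] [694. 352.   0.] [698. 351.   2.]
```

View pics/hk.png

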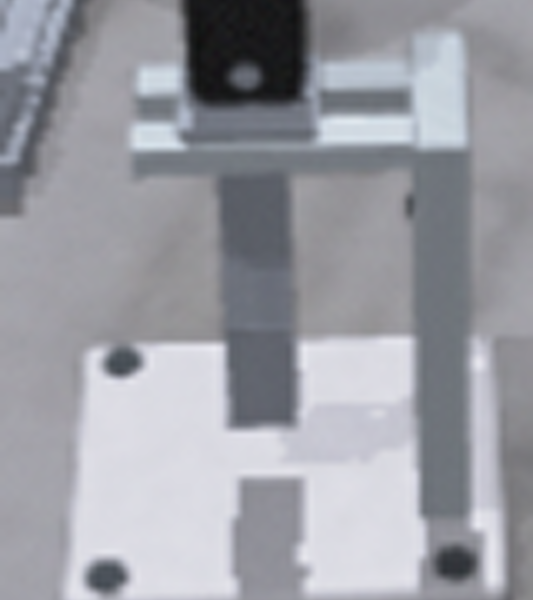

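Four things could be confused here:
- **Drip tray:** two candidates, px (219,234), about 620 mm from base, and (276,303), about 400 mm. The far one is the tray.
- **Handle:** only one, at (350,248). The hook crop shows the lower strip stepping toward the camera with no tip in front, so hook +y is roughly world +y.
- **Jar:** at (325,175); the domed hotplate beside it is not the jar.

I'll move above the hook.

>>> servo_tool:
  slide:
    - [0,0,0]
    - [0,0,0]
    - [0,0,0]
    - [0,0,0]
    - [-1.37,-3.6,-0.14]
    - [-1.37,-3.6,-0.14]
    - [-1.37,-3.6,-0.14]
    - [-1.37,-3.6,-0.14]
    - [-1.37,-3.6,-0.14]
    - [-1.37,-3.6,-0.14]
  delta_rot:
    - [0,0,-0.103]
    - [0,0,-0.103]
    - [0,0,-0.103]
    - [0,0,-0.103]
    - [0,0,0]
    - [0,0,0]
    - [0,0,0]
    - [0,0,0]
    - [0,0,0]
    - [0,0,0]
  gripper: [8.5,8.5,8.5,8.5,8.5,8.5,8.5,8.5,8.5,8.5]

```text
t: 2.03
eef_pos: [332.3, 355.5, 250.9]
eef_rot: [180.0, 0.0, -179.9]
wrist_force: [1.0, -0.7, 0.4]
finger_gap: 0.998
grasp_force: 0.0
```

>>> servo_tool:
  slide:
    - [-1.37,-3.6,-0.14]
    - [-1.37,-3.6,-0.14]
    - [-1.37,-3.6,-0.14]
    - [-1.37,-3.6,-0.14]
    - [-1.37,-3.6,-0.14]
    - [-1.37,-3.6,-0.14]
    - [-1.37,-3.6,-0.14]
    - [0,0,0]
    - [0,0,0]
  delta_rot:
    - [0,0,0]
    - [0,0,0]
    - [0,0,0]
    - [0,0,0]
    - [0,0,0]
    - [0,0,0]
    - [0,0,0]
    - [0,0,0]
    - [0,0,0]
  gripper: [8.5,8.5,8.5,8.5,8.5,8.5,8.5,8.5,8.5]

```text
t: 2.78
eef_pos: [428.9, 103.4, 260.8]
eef_rot: [180.0, 0.0, 179.8]
wrist_force: [-0.4, 2.1, -0.7]
finger_gap: 0.995
grasp_force: 0.0
```

Run:
```python
from h import *
s=sense(); print(s["t"],s["eef_pos"],s["eef_rot"],s["joint_positions"].round(1))
W=pose("wrist",s); a=capture("wrist"); cv2.imwrite("pics/w1.png",a[...,::-1])
for n,z in(("hook_rod",25),("handle_grip",147),("rod_neck",115),("fork_seat",115),("rod_stand",0),("hook_seat",31)):
    print(n,[(round(d["p"],2),np.round(np.array(d["position"])*[560,420],1).tolist(),atz(W,np.array(d["position"])*[560,420],z).round(1).tolist()) for d in landmark_of("wrist",n)][:3])
cv2.imwrite("pics/w1b.png",cv2.resize(a[...,::-1],(800,600),interpolation=cv2.INTER_CUBIC))
```

```text
2.7833 [428.88716063 103.37852533 260.77908736] [1.79993615e+02 2.88435672e-02 1.79786457e+02] [  3.3 -14.3 112.1   0.   82.2 -86.5]
hook_rod [(0.88, [281.6, 175.2], [428.3, 102.1, 25.0])]
handle_grip [(0.85, [283.0, 205.6], [427.2, 103.4, 147.0])]
rod_neck [(0.84, [282.2, 197.6], [429.6, 102.7, 115.0])]
fork_seat []
rod_stand [(0.97, [280.6, 175.4], [433.5, 100.8, 0.0])]
hook_seat [(0.73, [277.4, 178.9], [431.2, 97.5, 31.0])]
```

View pics/w1b.png

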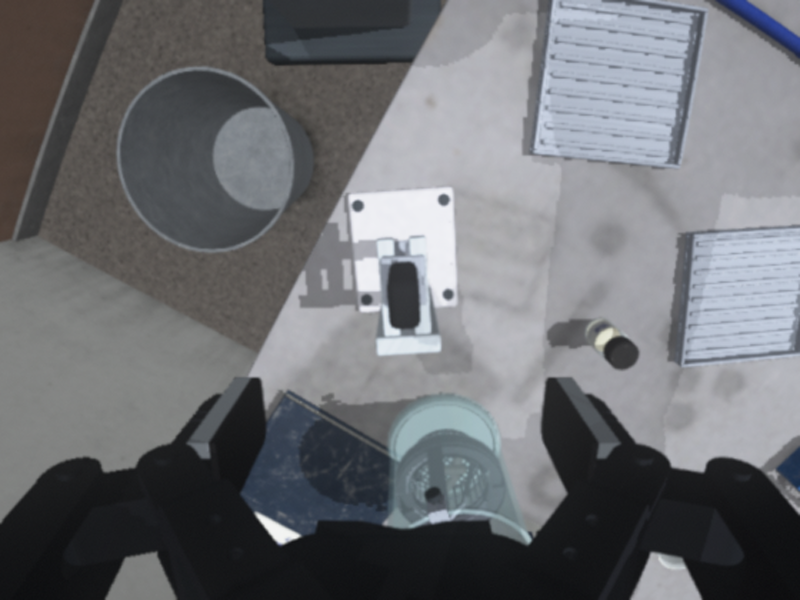

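The wrist view shows the handle centred between the fingers at crop (403,295). The stand plate is rotated about 4°, with base screws at (358,206), (444,200), (367,299) and (448,294). I'll compute the stand pose from those.

Run:
```python
from h import *
W=pose("wrist")
P=np.array([atz(W,np.array(p)*.7,8)[:2] for p in((358,206),(444,200),(367,299),(448,294))])
print(P.round(1),P.mean(0)); d=lambda a,b:np.degrees(np.arctan2(*(P[b]-P[a])[::-1]))
print(d(0,2),d(1,3),d(0,1)-90,d(2,3)-90)
a=cv2.imread("pics/w1.png"); g=a.max(2)[175:240,260:305]; m=(g<60).astype(np.uint8)
n,l,st,c=cv2.connectedComponentsWithStats(m); i=1+st[1:,4].argmax(); 
q=np.argwhere(l==i)[:,::-1]+[260,175]; print(st[i],q.mean(0),cv2.minAreaRect(q.astype(np.float32)))
w=np.array([atz(W,p,167)[:2] for p in q.astype(float)]); print(w.mean(0),cv2.minAreaRect(w.astype(np.float32)))
```

```text
[[395.   69.9]
 [390.  137.7]
 [471.9  75.8]
 [467.2 143.2]] [431.02397585 106.65398197]
4.405945967466351 4.06869502393998 4.237140041430308 3.9795800060023083
[ 12  10  21  44 741] [281.76518219 207.048583  ] ((281.566162109375, 206.55838012695312), (43.602420806884766, 19.274890899658203), 86.42366790771484)
[421.2523582  105.44163302] ((421.100341796875, 105.30994415283203), (31.69430923461914, 13.425801277160645), 4.1541032791137695)
```

>>> servo_tool:
  slide:
    - [0.27,0.23,0]
    - [0,0,2]
    - [0,0,3]
    - [0,0,3]
    - [0,0,2]
    - [0,0,1.5]
    - [0,0,0.6]
    - [0,0,0]
  delta_rot:
    - [0,0,-0.076]
    - [0,0,0]
    - [0,0,0]
    - [0,0,0]
    - [0,0,0]
    - [0,0,0]
    - [0,0,0]
    - [0,0,0]
  gripper: [8.5,8.5,8.5,8.5,8.5,8.5,8.5,8.5]

```text
t: 3.8
eef_pos: [424.2, 108.0, 138.0]
eef_rot: [180.0, -0.2, -175.5]
wrist_force: [-0.6, -1.3, 0.5]
finger_gap: 0.992
grasp_force: 0.0
```

>>> servo_tool:
  slide:
    - [0,0,0]
    - [0,0,0]
    - [0,0,0]
    - [0,0,0]
    - [0,0,0]
    - [0,0,0]
    - [0,0,0]
    - [0,0,0]
  delta_rot:
    - [0,0,0]
    - [0,0,0]
    - [0,0,0]
    - [0,0,0]
    - [0,0,0]
    - [0,0,0]
    - [0,0,0]
    - [0,0,0]
  gripper: [5,3,1.2,1.2,1.2,1.2,1.2,1.2]

```text
t: 4.47
eef_pos: [426.2, 106.5, 140.3]
eef_rot: [-179.9, 0.1, -175.6]
wrist_force: [-0.0, -4.7, 3.7]
finger_gap: 0.178
grasp_force: 59.0
```

>>> servo_tool:
  slide:
    - [0,0,-0.3]
    - [0,0,-0.3]
    - [1,0,0]
    - [1.5,0,0]
    - [1.5,0,0]
    - [1.5,0,0]
    - [1,0,0]
    - [0,0,-2]
    - [0,0,-3]
    - [0,0,-3]
  delta_rot:
    - [0,0,0]
    - [0,0,0]
    - [0,0,0]
    - [0,0,0]
    - [0,0,0]
    - [0,0,0]
    - [0,0,0]
    - [0,0,0]
    - [0,0,0]
    - [0,0,0]
  gripper: [1.2,1.2,1.2,1.2,1.2,1.2,1.2,1.2,1.2,1.2]

```text
t: 5.3
eef_pos: [359.3, 102.7, 225.5]
eef_rot: [180.0, -0.2, -175.6]
wrist_force: [0.3, -0.4, -0.9]
finger_gap: 0.18
grasp_force: 58.8
```

>>> servo_tool:
  slide:
    - [0,0,-3]
    - [0,0,-3]
    - [0,0,-3]
    - [0,0,-3]
    - [0,0,-1]
    - [0,0,0]
  delta_rot:
    - [0,0,0]
    - [0,0,0]
    - [0,0,0]
    - [0,0,0]
    - [0,0,0]
    - [0,0,0]
  gripper: [1.2,1.2,1.2,1.2,1.2,1.2]

```text
t: 5.8
eef_pos: [361.8, 102.8, 358.2]
eef_rot: [180.0, 0.3, -175.6]
wrist_force: [-0.5, -0.3, -1.2]
finger_gap: 0.181
grasp_force: 58.9
```

Run:
```python
from h import *
s=sense(); print(s["t"],s["eef_pos"],s["eef_rot"],s["joint_positions"].round(1),s["wrist_force"],s["wrist_torque"])
W=pose("wrist",s);T=pose("top");S=pose("side")
ims={n:capture(n) for n in("wrist","top","side")}
for n,a in ims.items(): cv2.imwrite(f"pics/{n}3.png",a[...,::-1])
for c in ims:
  for n in ("hook_rod","hook_seat","rod_neck","jar","keeper_ring","bail_bar"):
    print(c,n,[(round(d["p"],2),np.round(np.array(d["position"])*[560,420],1).tolist()) for d in landmark_of(c,n)][:3])
b=ims["top"][110:215,285:375,::-1]; c=ims["side"][190:350,300:420,::-1]
o=np.zeros((600,800,3),np.uint8); b=cv2.resize(b,(400,467),interpolation=cv2.INTER_CUBIC); o[:467,:400]=b; o[:533,400:]=cv2.resize(c,(400,533),interpolation=cv2.INTER_CUBIC)
cv2.imwrite("pics/jar.png",o)
```

```text
5.8 [361.82419518 102.76444265 358.23094409] [ 179.97534892    0.30086713 -175.56961132] [  3.8 -26.6 110.9   0.   95.4 -90.7] [-0.47441051 -0.33333506 -1.18836668] [ 0.01626659 -0.00644068 -0.04647035]
wrist hook_rod [(0.79, [277.5, 211.1])]
wrist hook_seat [(0.69, [277.2, 211.7])]
wrist rod_neck [(0.56, [280.1, 262.7])]
wrist jar []
wrist keeper_ring []
wrist bail_bar [(0.6, [292.5, 345.0])]
top hook_rod [(0.44, [358.7, 279.6])]
top hook_seat [(0.41, [360.7, 280.4])]
top rod_neck [(0.44, [370.8, 282.8])]
top jar [(0.66, [323.9, 180.3]), (0.19, [341.4, 246.0])]
top keeper_ring [(0.67, [329.7, 170.2])]
top bail_bar [(0.76, [327.5, 167.8])]
side hook_rod [(0.95, [175.8, 203.4])]
side hook_seat [(0.72, [178.2, 196.6]), (0.69, [283.1, 269.4])]
side rod_neck [(0.56, [172.7, 138.4])]
side jar [(0.65, [352.1, 322.9]), (0.62, [175.7, 198.7])]
side keeper_ring []
side bail_bar []
```

View pics/jar.png

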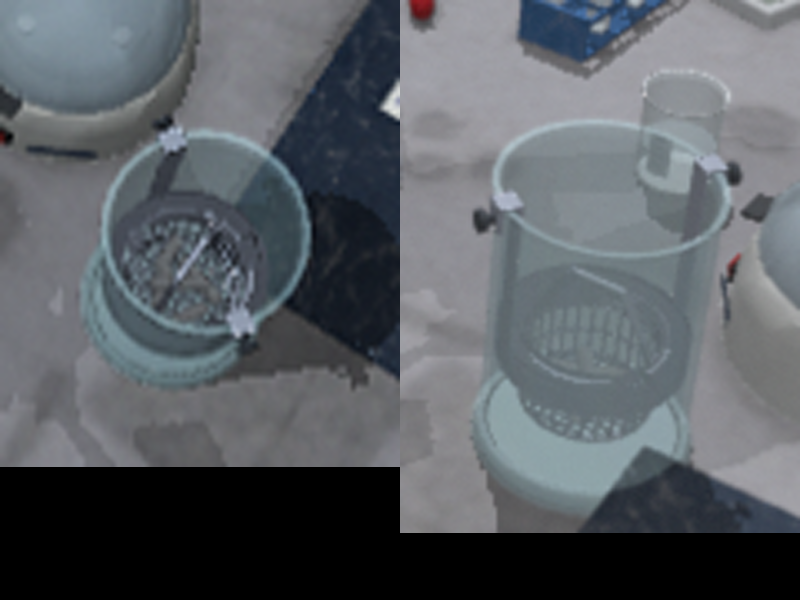

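Top crop (scale 4.44): clamps at (174,138) and (240,322), bar from (179,275) to (210,235). Side crop (scale 3.33): clamps at (508,203) and (710,165), bar from (577,270) to (625,292).

Run:
```python
from h import *
T=pose("top");S=pose("side")
t=lambda x,y:ray(T,(285+x/4.444,110+y/4.444)); s=lambda x,y:ray(S,(300+(x-400)/3.333,190+y/3.333))
def go(n,a,b): 
    X=tri([t(*a),s(*b)]); print(n,X[0].round(1),X[1]); return X[0]
c1=go("c1",(174,138),(710,165));c2=go("c2",(240,322),(508,203))
b1=go("b1",(179,275),(577,270));b2=go("b2",(210,235),(625,292))
for A,B in((c1,c2),(b1,b2)): print((A+B)/2,np.degrees(np.arctan2(*(B-A)[:2][::-1])))
q=[atz(T,(285+x/4.444,110+y/4.444),z)[:2] for x,y,z in((174,138,152),(240,322,152),(179,275,95),(210,235,95),(206,230,150))]
print(np.round(q,1),np.degrees(np.arctan2(*(q[0]-q[1])[::-1])),np.degrees(np.arctan2(*(q[3]-q[2])[::-1])))
# where is hook now
for nm,pt,ps in(("seat",(360.7,280.4),(178.2,196.6)),("orig",(358.7,279.6),(175.8,203.4)),("neck",(370.8,282.8),(172.7,138.4))): print(nm,tri([ray(T,pt),ray(S,ps)]))
```

```text
c1 [664.1 153.8 151.2] [1.2, 1.2]
c2 [571.4 124.4 150. ] [1.9, 1.9]
b1 [608.5 146.5  96.3] [2.0, 2.0]
b2 [628.7 129.7  97.7] [1.2, 1.2]
[617.74398148 139.08505626 150.55512417] -162.37633312294406
[618.6166176  138.08853568  96.99572907] -39.82764418842287
[[662.5 154. ]
 [569.  124.7]
 [606.8 146.4]
 [628.2 129.3]
 [615.9 139.5]] 17.390557450998557 -38.620025294154274
seat (array([363.24859183, 106.83845132, 247.03397257]), [0.8, 0.8])
orig (array([361.68330266, 107.71873725, 236.19352109]), [2.0, 2.0])
neck (array([363.36562797, 107.73709369, 328.24422851]), [1.7, 1.7])
```

>>> servo_tool:
  slide:
    - [0,0,0]
    - [0,0,0]
    - [0,0,0]
    - [0,0,0]
    - [0,0,0]
    - [0,0,0]
    - [0,0,0]
  delta_rot:
    - [0,0,0.108]
    - [0,0,0.108]
    - [0,0,0.108]
    - [0,0,0.108]
    - [0,0,0.108]
    - [0,0,0.108]
    - [0,0,0.108]
  gripper: [1.2,1.2,1.2,1.2,1.2,1.2,1.2]

```text
t: 7.43
eef_pos: [360.7, 102.5, 355.5]
eef_rot: [-180.0, -0.0, 140.8]
wrist_force: [-0.1, 0.8, -1.4]
finger_gap: 0.179
grasp_force: 58.8
```

>>> servo_tool:
  slide:
    - [-2.18,2.11,0.6]
    - [-2.18,2.11,0.6]
    - [-2.18,2.11,0.6]
    - [-2.18,2.11,0.6]
    - [-2.18,2.11,0.6]
    - [-2.18,2.11,0.6]
    - [-2.18,2.11,0.6]
    - [-2.18,2.11,0.6]
    - [0,0,0]
    - [0,0,0]
  delta_rot:
    - [0,0,0]
    - [0,0,0]
    - [0,0,0]
    - [0,0,0]
    - [0,0,0]
    - [0,0,0]
    - [0,0,0]
    - [0,0,0]
    - [0,0,0]
    - [0,0,0]
  gripper: [1.2,1.2,1.2,1.2,1.2,1.2,1.2,1.2,1.2,1.2]

```text
t: 8.27
eef_pos: [602.8, 124.2, 304.8]
eef_rot: [-179.8, -0.2, 141.1]
wrist_force: [-1.4, 0.6, -2.0]
finger_gap: 0.183
grasp_force: 59.0
```

Run:
```python
from h import *
P=[]
for i in range(5):
    s=sense(); P.append(np.r_[s["eef_pos"],s["eef_rot"],s["wrist_force"]]); a=capture("wrist")
print(s["t"],np.round(P,1)); s["eef_pos"]=np.mean(P,0)[:3]; s["eef_rot"]=P[-1][3:6]
W=pose("wrist",s); p=s["eef_pos"]
y=np.array([.629,.777,0]);x=np.array([.777,-.629,0])
L=[p+[0,0,-115]+a*x+b*y for a in(-8,8) for b in (-7,7)]
C=np.array([617.5,139,95.]); J=[C+a*x for a in(-12,12)]+[C+[0,0,57]+50*np.array([np.cos(t),np.sin(t),0]) for t in np.radians([17.5,197.5])]
print(proj(W,L).round(),proj(W,J).round())
b=a[...,::-1].copy()
for q in proj(W,L): cv2.circle(b,tuple(int(v) for v in q.round()),1,(0,0,255),-1)
for q in proj(W,J): cv2.circle(b,tuple(int(v) for v in q.round()),1,(0,255,0),-1)
for c in ("top","side"):
    capture(c)
    print(c,{n:[np.round(np.array(d["position"])*[560,420],1).tolist() for d in landmark_of(c,n)][:1] for n in("hook_seat","hook_rod","rod_neck")}, proj(pose(c),[p+[0,0,-109],p+[0,0,-115],p+[0,0,-25]]).round(1).tolist())
cv2.imwrite("pics/w4.png",cv2.resize(b[20:320,80:480],(800,600),interpolation=cv2.INTER_CUBIC))
```

```text
8.4667 [[ 6.028e+02  1.242e+02  3.048e+02 -1.798e+02 -2.000e-01  1.411e+02
  -1.400e+00  6.000e-01 -2.000e+00]
 [ 6.023e+02  1.243e+02  3.062e+02 -1.799e+02 -1.000e-01  1.411e+02
  -6.000e-01  0.000e+00 -8.000e-01]
 [ 6.020e+02  1.244e+02  3.073e+02 -1.800e+02 -0.000e+00  1.411e+02
   9.000e-01 -3.000e-01 -1.200e+00]
 [ 6.020e+02  1.244e+02  3.081e+02  1.800e+02  0.000e+00  1.411e+02
  -3.000e-01 -7.000e-01 -2.000e-01]
 [ 6.020e+02  1.245e+02  3.086e+02  1.799e+02  1.000e-01  1.411e+02
  -3.000e-01  1.000e-01 -7.000e-01]]
[[274. 196.]
 [293. 196.]
 [274. 216.]
 [292. 216.]] [[303. 171.]
 [303. 193.]
 [352. 226.]
 [259. 165.]]
top {'hook_seat': [[339.4, 163.4]], 'hook_rod': [], 'rod_neck': [[349.9, 148.6]]} [[342.1, 162.0], [341.6, 162.7], [349.6, 149.9]]
side {'hook_seat': [[357.2, 222.2]], 'hook_rod': [[356.5, 225.0]], 'rod_neck': [[367.9, 166.2]]} [[355.7, 223.5], [355.3, 227.1], [362.0, 169.2]]
```

View pics/w4.png

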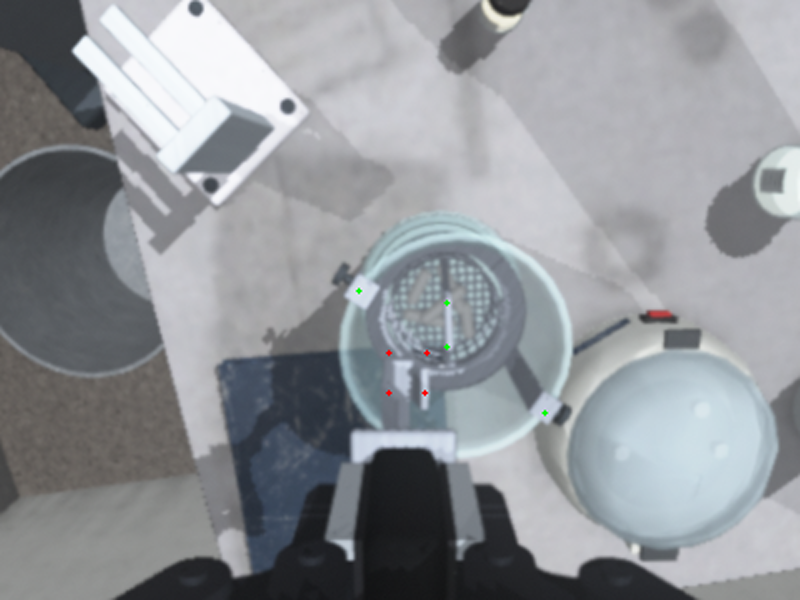

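The projected points match. Bar lies at crop (447,303–347), clamps at (359,291) and (545,412). The strip is left of the tip and the bar is on the tip's side, so I'll descend part way and check once.

>>> servo_tool:
  slide:
    - [-0.1,0,1]
    - [0,0,2]
    - [0,0,2]
    - [0,0,2]
    - [0,0,1.4]
    - [0,0,0.6]
    - [0,0,0]
    - [0,0,0]
  delta_rot:
    - [0,0,0]
    - [0,0,0]
    - [0,0,0]
    - [0,0,0]
    - [0,0,0]
    - [0,0,0]
    - [0,0,0]
    - [0,0,0]
  gripper: [1.2,1.2,1.2,1.2,1.2,1.2,1.2,1.2]

```text
t: 9.58
eef_pos: [603.3, 123.7, 217.4]
eef_rot: [-180.0, -0.0, 141.1]
wrist_force: [1.0, -0.3, -1.6]
finger_gap: 0.177
grasp_force: 59.0
```

Run:
```python
from h import *
P=[]
for i in range(4):
    s=sense(); P.append(np.r_[s["eef_pos"],s["eef_rot"],s["wrist_force"]]); a=capture("wrist")
print(s["t"],np.round(P,1)[[0,-1]]); s["eef_pos"]=np.mean(P[1:],0)[:3]
W=pose("wrist",s); p=s["eef_pos"]
h=R.from_euler("z",s["eef_rot"][2]-180,degrees=True).as_matrix(); x,y=h[:,0],h[:,1]
L=[p+[0,0,-115]+u*x+v*y+[0,0,z] for u in(-8,8) for v,z in ((-3,0),(3,0),(10,15))]
C=np.array([617.5,139,95.]); 
b=a[...,::-1].copy()
B=cv2.resize(b[60:300,120:440],(800,600),interpolation=cv2.INTER_CUBIC)
f=lambda q:tuple(int(v) for v in (q-[120,60])*2.5)
for q in proj(W,L): cv2.circle(B,f(q),2,(0,0,255),-1)
for q in proj(W,[C-12*x,C+12*x]): cv2.circle(B,f(q),2,(0,255,0),-1)
print((C-p)@x,(C-p)@y)
cv2.imwrite("pics/w5.png",B)
```

```text
9.7333 [[ 6.033e+02  1.237e+02  2.174e+02 -1.800e+02 -0.000e+00  1.411e+02
   1.000e+00 -3.000e-01 -1.600e+00]
 [ 6.041e+02  1.238e+02  2.191e+02  1.799e+02  1.000e-01  1.411e+02
   3.000e-01  2.000e-01 -7.000e-01]]
0.9711860919316166 20.321395185434135
```

View pics/w5.png

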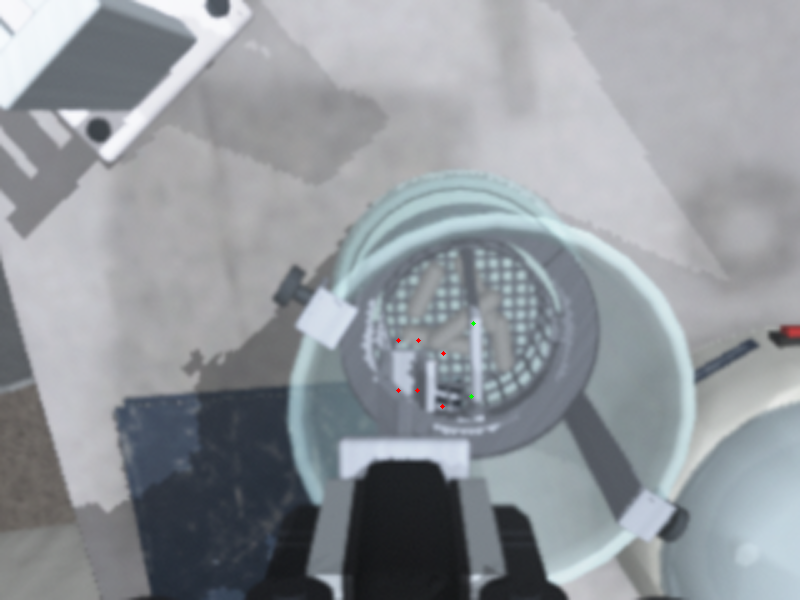

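Tip at crop (431,362–411), bar at (477,308–405). It is parallel and about 22 mm to the +y side, so I'll shift 2 mm in tool x, descend 32 mm, go under the bar and raise gently.

>>> servo_tool:
  slide:
    - [0.2,0,0.4]
    - [0,0,0.7]
    - [0,0,0.7]
    - [0,0,0.7]
    - [0,0,0.7]
    - [0,0,0]
    - [0,0,0]
  delta_rot:
    - [0,0,0]
    - [0,0,0]
    - [0,0,0]
    - [0,0,0]
    - [0,0,0]
    - [0,0,0]
    - [0,0,0]
  gripper: [1.2,1.2,1.2,1.2,1.2,1.2,1.2]

```text
t: 10.37
eef_pos: [601.1, 124.9, 184.4]
eef_rot: [-179.9, -0.1, 141.1]
wrist_force: [-0.3, 0.4, -1.4]
finger_gap: 0.177
grasp_force: 59.0
```

>>> servo_tool:
  slide:
    - [0,0.4,0]
    - [0,0.5,0]
    - [0,0.5,0]
    - [0,0.5,0]
    - [0,0.3,0]
    - [0,0,0]
    - [0,0,0]
  delta_rot:
    - [0,0,0]
    - [0,0,0]
    - [0,0,0]
    - [0,0,0]
    - [0,0,0]
    - [0,0,0]
    - [0,0,0]
  gripper: [1.2,1.2,1.2,1.2,1.2,1.2,1.2]

```text
t: 10.95
eef_pos: [615.6, 142.4, 185.5]
eef_rot: [-180.0, 0.0, 141.1]
wrist_force: [0.6, -0.1, -1.5]
finger_gap: 0.179
grasp_force: 59.0
```

Run:
```python
from h import *
P=[]
for i in range(4):
    s=sense(); P.append(np.r_[s["eef_pos"],s["eef_rot"],s["wrist_force"]]); a=capture("wrist")
print(s["t"],np.round(P,1)[[0,-1]])
B=cv2.resize(a[140:260,220:380,::-1],(800,600),interpolation=cv2.INTER_CUBIC)
cv2.imwrite("pics/w6.png",B)
```

```text
11.1 [[ 6.156e+02  1.424e+02  1.855e+02 -1.800e+02  0.000e+00  1.411e+02
   6.000e-01 -1.000e-01 -1.500e+00]
 [ 6.154e+02  1.420e+02  1.854e+02 -1.800e+02 -0.000e+00  1.411e+02
   2.000e-01 -1.000e-01 -1.900e+00]]
```

View pics/w6.png

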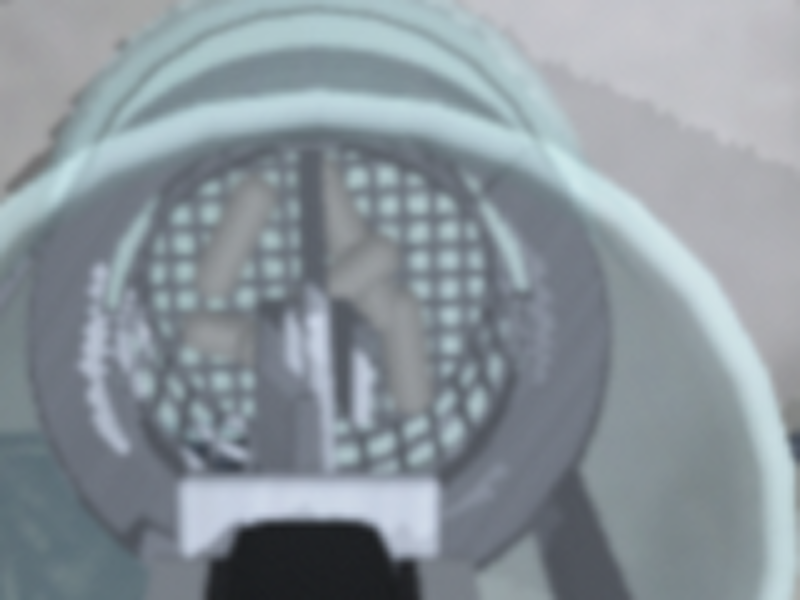

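>>> servo_tool:
  slide:
    - [0,0.15,-0.3]
    - [0,0,-0.5]
    - [0,0,-0.5]
    - [0,0,-0.4]
    - [0,0,0]
    - [0,0,0]
  delta_rot:
    - [0,0,0]
    - [0,0,0]
    - [0,0,0]
    - [0,0,0]
    - [0,0,0]
    - [0,0,0]
  gripper: [1.2,1.2,1.2,1.2,1.2,1.2]

```text
t: 11.65
eef_pos: [616.8, 143.3, 203.2]
eef_rot: [180.0, 0.0, 141.1]
wrist_force: [-0.5, 0.7, -1.3]
finger_gap: 0.18
grasp_force: 58.9
```

>>> servo_tool:
  slide:
    - [0,0,-0.1]
    - [0,0,-0.1]
    - [0,0,0]
    - [0,0,0]
    - [0,0,0]
  delta_rot:
    - [0,0,0]
    - [0,0,0]
    - [0,0,0]
    - [0,0,0]
    - [0,0,0]
  gripper: [1.2,1.2,1.2,1.2,1.2]

```text
t: 12.07
eef_pos: [616.3, 143.3, 204.3]
eef_rot: [-180.0, -0.0, 141.1]
wrist_force: [-0.1, 0.8, -2.2]
finger_gap: 0.178
grasp_force: 58.9
```

>>> servo_tool:
  slide:
    - [0,0,-0.1]
    - [0,0,-0.1]
    - [0,0,0]
    - [0,0,0]
    - [0,0,0]
  delta_rot:
    - [0,0,0]
    - [0,0,0]
    - [0,0,0]
    - [0,0,0]
    - [0,0,0]
  gripper: [1.2,1.2,1.2,1.2,1.2]

```text
t: 12.48
eef_pos: [616.4, 143.3, 206.4]
eef_rot: [-180.0, -0.0, 141.1]
wrist_force: [0.4, 1.2, -2.0]
finger_gap: 0.18
grasp_force: 58.9
```

>>> servo_tool:
  slide:
    - [0,0,-0.1]
    - [0,0,-0.1]
    - [0,0,0]
    - [0,0,0]
    - [0,0,0]
  delta_rot:
    - [0,0,0]
    - [0,0,0]
    - [0,0,0]
    - [0,0,0]
    - [0,0,0]
  gripper: [1.2,1.2,1.2,1.2,1.2]

```text
t: 12.9
eef_pos: [616.5, 143.3, 208.5]
eef_rot: [180.0, 0.0, 141.1]
wrist_force: [-0.3, 0.0, -2.5]
finger_gap: 0.178
grasp_force: 58.9
```

Run:
```python
from h import *
P=[]
for i in range(5):
    s=sense(); P.append(np.r_[s["eef_pos"],s["eef_rot"],s["wrist_force"],s["wrist_torque"]*100]); a=capture("wrist")
print(s["t"],np.round(P,1)[-1],np.mean(P,0).round(1))
cv2.imwrite("pics/w7.png",cv2.resize(a[140:260,220:380,::-1],(800,600),interpolation=cv2.INTER_CUBIC))
```

```text
13.1 [ 6.164e+02  1.433e+02  2.085e+02 -1.800e+02 -0.000e+00  1.411e+02
 -1.000e-01  2.000e-01 -3.100e+00  8.000e-01 -3.200e+00  0.000e+00] [ 6.164e+02  1.433e+02  2.085e+02 -1.080e+02 -0.000e+00  1.411e+02
 -0.000e+00  3.000e-01 -2.600e+00  2.000e-01 -1.400e+00  4.000e-01]
```

>>> servo_tool:
  slide:
    - [0,0,0.1]
    - [0,-0.02,0]
    - [0,-0.02,0]
    - [0,-0.02,0]
    - [0,-0.02,0]
    - [0,-0.02,0]
    - [0,-0.02,0]
    - [0,0,0]
  delta_rot:
    - [0,0,0]
    - [0,0,-0.06]
    - [0,0,-0.06]
    - [0,0,-0.06]
    - [0,0,-0.06]
    - [0,0,-0.06]
    - [0,0,-0.06]
    - [0,0,0]
  gripper: [1.2,1.2,1.2,1.2,1.2,1.2,1.2,1.2]

```text
t: 13.82
eef_pos: [615.8, 142.2, 207.4]
eef_rot: [-180.0, -0.0, 161.9]
wrist_force: [0.1, 0.2, -1.8]
finger_gap: 0.175
grasp_force: 59.0
```

>>> servo_tool:
  slide:
    - [0,-0.02,0]
    - [0,-0.02,0]
    - [0,-0.02,0]
    - [0,-0.02,0]
    - [0,-0.02,0]
    - [0,-0.02,0]
    - [0,0,0]
    - [0,0,0]
    - [0,0,0]
  delta_rot:
    - [0,0,-0.06]
    - [0,0,-0.06]
    - [0,0,-0.06]
    - [0,0,-0.06]
    - [0,0,-0.06]
    - [0,0,-0.06]
    - [0,0,-0.06]
    - [0,0,0]
    - [0,0,0]
  gripper: [1.2,1.2,1.2,1.2,1.2,1.2,1.2,1.2,1.2]

```text
t: 14.57
eef_pos: [615.6, 141.1, 207.4]
eef_rot: [180.0, -0.0, -174.4]
wrist_force: [0.2, 0.2, -3.3]
finger_gap: 0.183
grasp_force: 59.0
```

```bash
cat > st.py <<'E'
from h import *
P=[]
for i in range(5):
    s=sense(); P.append(np.r_[s["eef_pos"],s["eef_rot"][2],s["wrist_force"],s["wrist_torque"]*100]); a=capture("wrist")
print(s["t"],np.mean(P,0).round(1),s["joint_positions"].round(0))
cv2.imwrite("pics/last.png",a[...,::-1])
E
python3 st.py
```

```text
14.7667 [ 6.156e+02  1.411e+02  2.075e+02 -1.743e+02  3.000e-01 -0.000e+00
 -2.600e+00 -0.000e+00  2.800e+00 -5.000e-01] [  6.  15.  88.  -0.  77. -90.]
```

>>> servo_tool:
  slide:
    - [0,0,0]
    - [0,0,0]
    - [0,0,0]
    - [0,0,0]
    - [0,0,0]
    - [0,0,0]
  delta_rot:
    - [0,0,-0.052]
    - [0,0,-0.052]
    - [0,0,-0.052]
    - [0,0,-0.052]
    - [0,0,0]
    - [0,0,0]
  gripper: [1.2,1.2,1.2,1.2,1.2,1.2]

```text
t: 15.32
eef_pos: [615.6, 141.1, 207.5]
eef_rot: [-180.0, 0.0, -162.4]
wrist_force: [0.2, 0.1, -2.2]
finger_gap: 0.18
grasp_force: 59.0
```

```bash
python3 st.py; python3 -c "
import cv2
a=cv2.imread('pics/last.png')
cv2.imwrite('pics/w8.png',cv2.resize(a[110:290,170:410],(800,600),interpolation=cv2.INTER_CUBIC))"
```

```text
15.5167 [ 6.156e+02  1.411e+02  2.075e+02 -1.624e+02  0.000e+00  2.000e-01
 -2.400e+00  9.000e-01  1.300e+00 -1.200e+00] [   6.   15.   88.    0.   77. -102.]
```

View pics/w8.png

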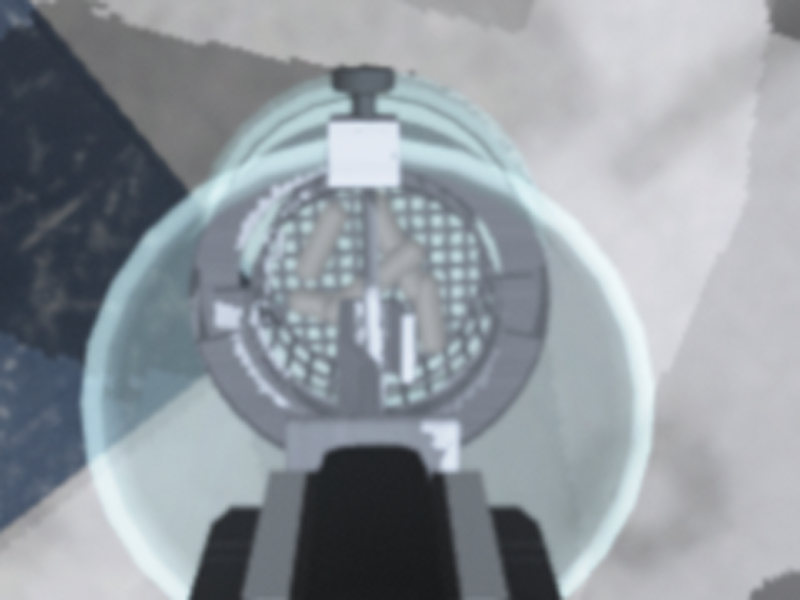

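The notches show left (222,305) and right (522,305) with the lugs centred in them, and the strap clamp (364,155) lines up with the bar. I'll lift gently in small feeling steps.

>>> servo_tool:
  slide:
    - [0,0,-0.15]
    - [0,0,-0.15]
    - [0,0,0]
    - [0,0,0]
  delta_rot:
    - [0,0,0]
    - [0,0,0]
    - [0,0,0]
    - [0,0,0]
  gripper: [1.2,1.2,1.2,1.2]

```text
t: 15.9
eef_pos: [615.8, 141.1, 210.8]
eef_rot: [-180.0, 0.0, -162.3]
wrist_force: [0.4, -0.7, -3.0]
finger_gap: 0.181
grasp_force: 59.0
```

>>> servo_tool:
  slide:
    - [0,0,-0.15]
    - [0,0,-0.15]
    - [0,0,0]
    - [0,0,0]
  delta_rot:
    - [0,0,0]
    - [0,0,0]
    - [0,0,0]
    - [0,0,0]
  gripper: [1.2,1.2,1.2,1.2]

```text
t: 16.23
eef_pos: [615.7, 141.1, 213.7]
eef_rot: [-180.0, 0.0, -162.3]
wrist_force: [-0.1, 0.1, -2.3]
finger_gap: 0.182
grasp_force: 59.0
```

```bash
python3 st.py
```

```text
16.4333 [ 6.156e+02  1.411e+02  2.135e+02 -1.623e+02  1.000e-01  1.000e-01
 -2.800e+00  1.500e+00  0.000e+00 -2.500e+00] [   6.   15.   88.   -0.   77. -102.]
```

>>> servo_tool:
  slide:
    - [0,0,-0.2]
    - [0,0,-0.4]
    - [0,0,-0.5]
    - [0,0,-0.5]
    - [0,0,0]
  delta_rot:
    - [0,0,0]
    - [0,0,0]
    - [0,0,0]
    - [0,0,0]
    - [0,0,0]
  gripper: [1.2,1.2,1.2,1.2,1.2]

```text
t: 16.9
eef_pos: [616.6, 141.2, 231.6]
eef_rot: [-180.0, 0.2, -162.3]
wrist_force: [0.7, 0.3, -2.5]
finger_gap: 0.177
grasp_force: 59.0
```

>>> servo_tool:
  slide:
    - [0,0,-0.4]
    - [0,0,-0.8]
    - [0,0,-1.1]
    - [0,0,-1.1]
    - [0,0,-1.1]
    - [0,0,-1.1]
    - [0,0,-1.1]
    - [0,0,-1.1]
    - [0,0,-1.1]
  delta_rot:
    - [0,0,0]
    - [0,0,0]
    - [0,0,0]
    - [0,0,0]
    - [0,0,0]
    - [0,0,0]
    - [0,0,0]
    - [0,0,0]
    - [0,0,0]
  gripper: [1.2,1.2,1.2,1.2,1.2,1.2,1.2,1.2,1.2]

```text
t: 17.65
eef_pos: [615.7, 141.1, 319.9]
eef_rot: [-180.0, 0.0, -162.3]
wrist_force: [-1.4, 0.3, -3.3]
finger_gap: 0.179
grasp_force: 58.9
```

>>> servo_tool:
  slide:
    - [0,0,-1.1]
    - [0,0,-1.1]
    - [0,0,-1.1]
    - [0,0,-1]
    - [0,0,-0.6]
    - [0,0,-0.3]
    - [0,0,0]
    - [0,0,0]
  delta_rot:
    - [0,0,0]
    - [0,0,0]
    - [0,0,0]
    - [0,0,0]
    - [0,0,0]
    - [0,0,0]
    - [0,0,0]
    - [0,0,0]
  gripper: [1.2,1.2,1.2,1.2,1.2,1.2,1.2,1.2]

```text
t: 18.32
eef_pos: [615.5, 141.1, 370.1]
eef_rot: [180.0, -0.0, -162.3]
wrist_force: [-0.3, -0.3, -3.6]
finger_gap: 0.182
grasp_force: 58.9
```

```bash
python3 st.py
python3 - <<'E'
from h import *
T=pose("top");S=pose("side"); capture("top"); capture("side")
r={}
for n in("drip_tray","basket","bail_bar","vial"):
  for c in("top","side"): print(n,c,[(round(d["p"],2),np.round(np.array(d["position"])*[560,420],1).tolist()) for d in landmark_of(c,n)][:3])
m=trace("top","drip_tray")
for d in m[:2]:
    ys,xs=np.nonzero(d["region"]); q=np.array([atz(T,p,8)[:2] for p in np.c_[xs,ys].astype(float)],np.float32); print(d["p"],cv2.minAreaRect(q),q.mean(0))
E
```

```text
18.5167 [ 6.154e+02  1.411e+02  3.697e+02 -1.623e+02 -4.000e-01  1.000e-01
 -2.500e+00 -1.000e+00  1.200e+00 -1.000e-01] [   6.   11.   76.   -0.   93. -102.]
drip_tray top [(0.91, [219.5, 236.1]), (0.7, [276.9, 303.9]), (0.56, [325.0, 168.7])]
drip_tray side [(0.9, [267.2, 230.7]), (0.63, [170.9, 269.0]), (0.56, [239.4, 334.8])]
basket top []
basket side [(0.79, [363.3, 221.3])]
bail_bar top [(0.84, [339.7, 145.2]), (0.7, [272.6, 219.0]), (0.42, [346.3, 131.3])]
bail_bar side [(0.86, [372.9, 178.2])]
vial top [(0.41, [272.0, 221.4])]
vial side [(0.73, [282.6, 269.5])]
0.95 ((300.7724304199219, 266.37030029296875), (123.00557708740234, 124.98644256591797), 85.47709655761719) [300.29993 266.58685]
0.94 ((471.0104064941406, 405.99365234375), (120.7596435546875, 121.95333862304688), 3.56282114982605) [470.919   406.06146]
```

>>> servo_tool:
  slide:
    - [0.1,0.5,0]
    - [0.19,1,0]
    - [0.29,1.5,0]
    - [0.39,2,0]
    - [0.47,2.45,0]
    - [0.47,2.45,0]
    - [0.47,2.45,0]
    - [0.47,2.45,0]
    - [0.47,2.45,0]
    - [0.47,2.45,0]
  delta_rot:
    - [0,0,0]
    - [0,0,0]
    - [0,0,0]
    - [0,0,0]
    - [0,0,0]
    - [0,0,0]
    - [0,0,0]
    - [0,0,0]
    - [0,0,0]
    - [0,0,0]
  gripper: [1.2,1.2,1.2,1.2,1.2,1.2,1.2,1.2,1.2,1.2]

```text
t: 19.95
eef_pos: [517.7, 319.5, 370.7]
eef_rot: [180.0, 0.0, -162.2]
wrist_force: [0.1, 0.1, -1.8]
finger_gap: 0.184
grasp_force: 58.8
```

>>> servo_tool:
  slide:
    - [0.47,2.45,0]
    - [0.47,2.45,0]
    - [0.39,2,0]
    - [0.29,1.5,0]
    - [0.19,1,0]
    - [0.1,0.5,0]
    - [0,0,0]
    - [0,0,0]
    - [0,0,0]
    - [0,0,0]
  delta_rot:
    - [0,0,0]
    - [0,0,0]
    - [0,0,0]
    - [0,0,0]
    - [0,0,0]
    - [0,0,0]
    - [0,0,0]
    - [0,0,0]
    - [0,0,0]
    - [0,0,0]
  gripper: [1.2,1.2,1.2,1.2,1.2,1.2,1.2,1.2,1.2,1.2]

```text
t: 20.78
eef_pos: [471.9, 404.8, 370.5]
eef_rot: [-180.0, 0.0, -162.4]
wrist_force: [-1.0, -0.2, -2.9]
finger_gap: 0.18
grasp_force: 59.0
```

>>> servo_tool:
  slide:
    - [0,0,1]
    - [0,0,2]
    - [0,0,2.5]
    - [0,0,2.5]
    - [0,0,2.5]
    - [0,0,1.5]
    - [0,0,1]
    - [0,0,0]
    - [0,0,0]
    - [0,0,0]
  delta_rot:
    - [0,0,0]
    - [0,0,0]
    - [0,0,0]
    - [0,0,0]
    - [0,0,0]
    - [0,0,0]
    - [0,0,0]
    - [0,0,0]
    - [0,0,0]
    - [0,0,0]
  gripper: [1.2,1.2,1.2,1.2,1.2,1.2,1.2,1.2,1.2,1.2]

```text
t: 21.62
eef_pos: [472.1, 406.0, 242.1]
eef_rot: [180.0, 0.1, -162.3]
wrist_force: [0.5, 0.4, -1.7]
finger_gap: 0.178
grasp_force: 58.9
```

```bash
python3 st.py
python3 - <<'E'
from h import *
p=sense()["eef_pos"]
for c in("top","side","wrist"):
  capture(c); P=pose(c)
  for n in("basket","bail_bar","drip_tray"):
    for d in landmark_of(c,n)[:2]:
      q=np.array(d["position"])*[560,420]; z={"basket":p[2]-179,"bail_bar":p[2]-109,"drip_tray":0}[n]
      print(c,n,round(d["p"],2),q.round(1),atz(P,q,z).round(1))
E
```

```text
21.8167 [ 4.721e+02  4.061e+02  2.422e+02 -1.623e+02  1.000e-01 -3.000e-01
 -2.400e+00  1.100e+00  1.400e+00  6.000e-01] [ 33.  12.  88.   0.  80. -74.]
top basket 0.67 [347.4 251. ] [423.5  95.9  62.7]
top basket 0.56 [215.5 231.7] [474.  405.7  62.7]
top bail_bar 0.64 [212.2 227.9] [476.2 401.7 132.7]
top drip_tray 0.82 [275.6 302.2] [302.9 267.1   0. ]
top drip_tray 0.65 [220.8 235.9] [468.7 402.3   0. ]
side basket 0.67 [267.6 201.8] [472.7 407.2  62.7]
side bail_bar 0.57 [270.4 172.9] [478.3 397.7 132.7]
side drip_tray 0.74 [173.4 269. ] [303.8 266.5   0. ]
side drip_tray 0.64 [266.6 231.4] [471.1 393.8   0. ]
wrist basket 0.79 [282.3 189.2] [472.1 405.7  62.7]
wrist bail_bar 0.83 [282.9 210.9] [471.5 406.  132.7]
wrist drip_tray 0.56 [284.6 178.7] [474.3 409.1   0. ]
```

>>> servo_tool:
  slide:
    - [0.1,0,0.6]
    - [0,0,1.2]
    - [0,0,1.2]
    - [0,0,1]
    - [0,0,0.6]
    - [0,0,0.3]
    - [0,0,0]
    - [0,0,0]
    - [0,0,0]
  delta_rot:
    - [0,0,0]
    - [0,0,0]
    - [0,0,0]
    - [0,0,0]
    - [0,0,0]
    - [0,0,0]
    - [0,0,0]
    - [0,0,0]
    - [0,0,0]
  gripper: [1.2,1.2,1.2,1.2,1.2,1.2,1.2,1.2,1.2]

```text
t: 23.22
eef_pos: [470.7, 405.7, 192.2]
eef_rot: [180.0, 0.1, -162.3]
wrist_force: [0.7, 0.3, -2.4]
finger_gap: 0.176
grasp_force: 58.9
```

>>> servo_tool:
  slide:
    - [0,0,0.1]
    - [0,0,0.1]
    - [0,0,0.1]
    - [0,0,0.1]
    - [0,0,0.1]
    - [0,0,0.1]
    - [0,0,0]
    - [0,0,0]
  delta_rot:
    - [0,0,0]
    - [0,0,0]
    - [0,0,0]
    - [0,0,0]
    - [0,0,0]
    - [0,0,0]
    - [0,0,0]
    - [0,0,0]
  gripper: [1.2,1.2,1.2,1.2,1.2,1.2,1.2,1.2]

```text
t: 23.88
eef_pos: [470.3, 405.4, 185.4]
eef_rot: [-180.0, -0.0, -162.3]
wrist_force: [-0.0, -0.4, -2.1]
finger_gap: 0.179
grasp_force: 58.9
```

>>> servo_tool:
  slide:
    - [0,0,0.1]
    - [0,0,0.1]
    - [0,0,0.1]
    - [0,0,0.1]
    - [0,0,0.1]
    - [0,0,0]
    - [0,0,0]
  delta_rot:
    - [0,0,0]
    - [0,0,0]
    - [0,0,0]
    - [0,0,0]
    - [0,0,0]
    - [0,0,0]
    - [0,0,0]
  gripper: [1.2,1.2,1.2,1.2,1.2,1.2,1.2]

```text
t: 24.47
eef_pos: [470.3, 405.4, 180.4]
eef_rot: [-180.0, -0.0, -162.3]
wrist_force: [0.1, -0.2, -0.9]
finger_gap: 0.18
grasp_force: 58.9
```

```bash
python3 st.py
```

```text
24.6667 [ 4.703e+02  4.054e+02  1.805e+02 -1.623e+02  1.000e-01  1.000e-01
 -1.500e+00  8.000e-01 -2.000e-01 -3.800e+00] [ 33.  15.  92.   0.  74. -74.]
```

>>> servo_tool:
  slide:
    - [0,0,0.3]
    - [0,0,0.3]
    - [0,0,0.3]
    - [0,0,0.2]
    - [0,0,0]
    - [0,0,0]
  delta_rot:
    - [0,0,0]
    - [0,0,0]
    - [0,0,0]
    - [0,0,0]
    - [0,0,0]
    - [0,0,0]
  gripper: [1.2,1.2,1.2,1.2,1.2,1.2]

```text
t: 25.22
eef_pos: [470.1, 405.3, 169.1]
eef_rot: [-180.0, -0.0, -162.3]
wrist_force: [0.2, -0.1, -1.0]
finger_gap: 0.178
grasp_force: 58.9
```

>>> servo_tool:
  slide:
    - [0,-0.3,0]
    - [0,-0.3,0]
    - [0,-0.3,0]
    - [0,-0.3,0]
    - [0,-0.3,0]
    - [0,-0.4,0]
    - [0,-0.4,0]
    - [0,0,0]
    - [0,0,0]
  delta_rot:
    - [0,0,0]
    - [0,0,0]
    - [0,0,0]
    - [0,0,0]
    - [0,0,0]
    - [0,0,0]
    - [0,0,0]
    - [0,0,0]
    - [0,0,0]
  gripper: [1.2,1.2,1.2,1.2,1.2,1.2,1.2,1.2,1.2]

```text
t: 25.97
eef_pos: [477.5, 383.2, 169.6]
eef_rot: [180.0, 0.0, -162.3]
wrist_force: [0.8, -0.1, -1.8]
finger_gap: 0.178
grasp_force: 59.0
```

```bash
python3 st.py
python3 - <<'E'
from h import *
T=pose("top");S=pose("side");W=pose("wrist"); capture("top"); capture("side")
for c,P in(("top",T),("side",S),("wrist",W)):
  for n,z in(("basket",6),("bail_bar",76),("hook_seat",60)):
    for d in landmark_of(c,n)[:2]:
      q=np.array(d["position"])*[560,420]; print(c,n,round(d["p"],2),q.round(1),atz(P,q,z).round(1))
a=cv2.imread("pics/last.png"); cv2.imwrite("pics/w9.png",cv2.resize(a[110:290,170:410],(800,600),interpolation=cv2.INTER_CUBIC))
E
```

```text
26.1667 [ 4.773e+02  3.835e+02  1.695e+02 -1.623e+02  0.000e+00  4.000e-01
 -1.200e+00  1.000e-01  1.400e+00 -7.000e-01] [ 31.  14.  93.   0.  72. -76.]
top basket 0.65 [218.  235.9] [468.4 408.4   6. ]
top bail_bar 0.46 [215.8 231.8] [472.6 402.7  76. ]
top hook_seat 0.43 [223.  229.3] [479.6 388.4  60. ]
side basket 0.92 [269.  225.2] [475.7 408.    6. ]
side basket 0.49 [267.5 228.6] [472.9 395.3   6. ]
side bail_bar 0.95 [267.9 197.9] [473.5 399.9  76. ]
side bail_bar 0.51 [351.1 323.5] [598.8  55.3  76. ]
side hook_seat 0.61 [270.5 206.6] [478.8 393.3  60. ]
wrist basket 0.76 [307.9 193.3] [471.3 405.8   6. ]
wrist bail_bar 0.59 [315.6 216.8] [470.4 405.8  76. ]
wrist hook_seat 0.94 [278.3 212.6] [480.4 381.3  60. ]
wrist hook_seat 0.18 [309.6 191.7] [457.9 398.3  60. ]
```

View pics/w9.png

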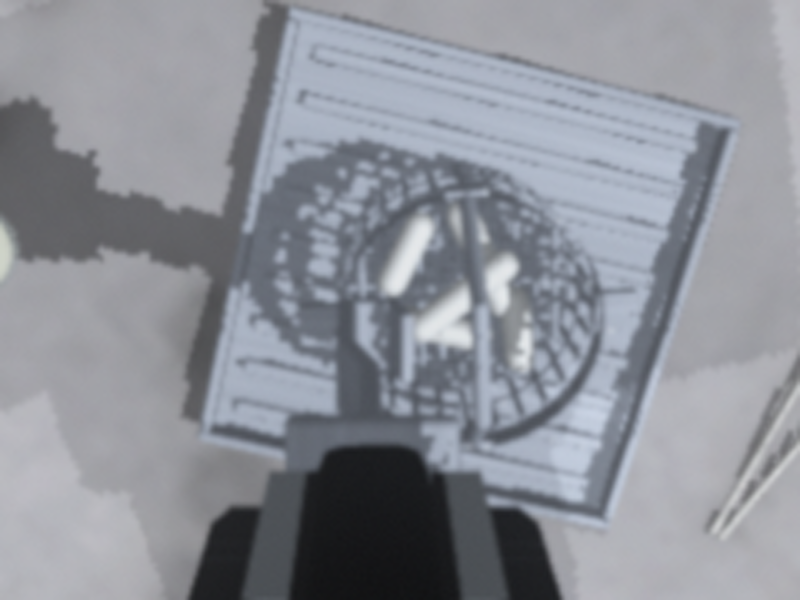

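The hook tip (405,350) is clear of the bar (482,370) and the basket stands upright amid the tray. I'll lift away and go to the front of the fork.

>>> servo_tool:
  slide:
    - [0,0,-0.5]
    - [0,0,-1]
    - [0,0,-1.5]
    - [0,0,-2.5]
    - [0,0,-3]
    - [0,0,-3]
    - [0,0,-3]
    - [0,0,-2.5]
    - [0,0,-1]
    - [0,0,0]
  delta_rot:
    - [0,0,0]
    - [0,0,0]
    - [0,0,0]
    - [0,0,0]
    - [0,0,0]
    - [0,0,0]
    - [0,0,0.058]
    - [0,0,0.058]
    - [0,0,0.058]
    - [0,0,0.058]
  gripper: [1.2,1.2,1.2,1.2,1.2,1.2,1.2,1.2,1.2,1.2]

```text
t: 27.6
eef_pos: [478.6, 384.3, 355.8]
eef_rot: [179.8, 0.4, -175.7]
wrist_force: [0.6, 0.2, -1.7]
finger_gap: 0.18
grasp_force: 59.1
```

>>> servo_tool:
  slide:
    - [1.32,-2.72,0]
    - [1.32,-2.72,0]
    - [1.32,-2.72,0]
    - [1.32,-2.72,0]
    - [1.32,-2.72,0]
    - [1.32,-2.72,0]
    - [1.32,-2.72,0]
    - [1.32,-2.72,0]
    - [1.32,-2.72,0]
    - [1.32,-2.72,0]
  delta_rot:
    - [0,0,0]
    - [0,0,0]
    - [0,0,0]
    - [0,0,0]
    - [0,0,0]
    - [0,0,0]
    - [0,0,0]
    - [0,0,0]
    - [0,0,0]
    - [0,0,0]
  gripper: [1.2,1.2,1.2,1.2,1.2,1.2,1.2,1.2,1.2,1.2]

```text
t: 28.43
eef_pos: [365.9, 101.1, 350.7]
eef_rot: [-180.0, 0.1, -175.5]
wrist_force: [-0.3, -0.5, -0.3]
finger_gap: 0.181
grasp_force: 59.0
```

>>> servo_tool:
  slide:
    - [0,0,2]
    - [0,0,3]
    - [0,0,3.5]
    - [0,0,3.5]
    - [0,0,3]
    - [0,0,2]
    - [0,0,1]
    - [0,0,0]
    - [0,0,0]
    - [0,0,0]
  delta_rot:
    - [0,0,0]
    - [0,0,0]
    - [0,0,0]
    - [0,0,0]
    - [0,0,0]
    - [0,0,0]
    - [0,0,0]
    - [0,0,0]
    - [0,0,0]
    - [0,0,0]
  gripper: [1.2,1.2,1.2,1.2,1.2,1.2,1.2,1.2,1.2,1.2]

```text
t: 29.27
eef_pos: [368.1, 102.2, 171.6]
eef_rot: [-180.0, 0.2, -175.6]
wrist_force: [0.1, -0.4, -1.0]
finger_gap: 0.182
grasp_force: 59.4
```

```bash
python3 st.py;  python3 - <<'E'
from h import *
for i in range(6): capture("wrist")
s=sense();p=np.array(s["eef_pos"]); yaw=s["eef_rot"][2]%360; print(p,yaw)
c,n=np.cos(np.radians(yaw)),np.sin(np.radians(yaw)); xt=np.array([c,n]);yt=np.array([n,-c])
d=np.array([366.4,102.1])-p[:2]; print("tool",d@xt,d@yt,"dz",p[2]-146, "dyaw",184.4-yaw)
T=pose("top");S=pose("side");W=pose("wrist"); capture("top"); capture("side")
for c,P in(("top",T),("side",S),("wrist",W)):
  for m,z in(("rod_neck",p[2]-25),("fork_seat",115)):
    for d in landmark_of(c,m)[:2]:
      q=np.array(d["position"])*[560,420]; print(c,m,round(d["p"],2),q.round(1),atz(P,q,z).round(1))
E
```

```text
29.4667 [ 3.680e+02  1.022e+02  1.714e+02 -1.756e+02 -3.000e-01 -4.000e-01
 -8.000e-01 -1.900e+00 -1.100e+00  8.000e-01] [  4. -20. 126.  -0.  73. -91.]
[366.70467114 102.09992535 169.54634839] 184.423509668142
tool 0.3037578292042884 0.02357314467044497 dz 23.546348391094142 dyaw -0.02350966814199751
top fork_seat 0.59 [349.3 248.4] [427.5 101.  115. ]
side rod_neck 0.95 [190.4 259.3] [371.4 107.3 144.5]
side rod_neck 0.47 [237.2 334.9] [448.8 -36.7 144.5]
side fork_seat 0.62 [232.5 277.2] [430. 105. 115.]
side fork_seat 0.6 [241.  333.8] [450.2  -5.9 115. ]
wrist rod_neck 0.9 [281.1 261.4] [368.4 101.2 144.5]
```

>>> servo_tool:
  slide:
    - [0,0,0.8]
    - [0,0,1]
    - [0,0,0.55]
    - [0,0,0]
    - [0,0,0]
    - [-0.5,0,0]
    - [-0.7,0,0]
    - [-0.7,0,0]
    - [-0.6,0,0]
    - [0,0,0]
  delta_rot:
    - [0,0,0]
    - [0,0,0]
    - [0,0,0]
    - [0,0,0]
    - [0,0,0]
    - [0,0,0]
    - [0,0,0]
    - [0,0,0]
    - [0,0,0]
    - [0,0,0]
  gripper: [1.2,1.2,1.2,1.2,1.2,1.2,1.2,1.2,1.2,1.2]

```text
t: 31.05
eef_pos: [393.3, 104.1, 146.5]
eef_rot: [-180.0, 0.1, -175.6]
wrist_force: [-0.4, -0.1, -1.9]
finger_gap: 0.176
grasp_force: 59.4
```

>>> servo_tool:
  slide:
    - [-0.5,0,0]
    - [-0.6,0,0]
    - [-0.6,0,0]
    - [-0.6,0,0]
    - [-0.6,0,0]
    - [-0.4,0,0]
    - [-0.2,0,0]
    - [0,0,0]
    - [0,0,0]
    - [0,0,0]
  delta_rot:
    - [0,0,0]
    - [0,0,0]
    - [0,0,0]
    - [0,0,0]
    - [0,0,0]
    - [0,0,0]
    - [0,0,0]
    - [0,0,0]
    - [0,0,0]
    - [0,0,0]
  gripper: [1.2,1.2,1.2,1.2,1.2,1.2,1.2,1.2,1.2,1.2]

```text
t: 31.88
eef_pos: [426.8, 106.5, 146.0]
eef_rot: [-180.0, 0.1, -175.6]
wrist_force: [2.3, -3.0, -3.5]
finger_gap: 0.178
grasp_force: 59.0
```

```bash
python3 st.py; python3 -c "
from h import *
for i in range(4): capture('wrist')
s=sense();print(s['eef_pos'],s['eef_rot'],s['wrist_force'])"
```

```text
32.0833 [ 426.7  106.5  146.1 -175.6    1.9   -3.6   -3.2  -71.9  -36.8   -4.4] [  4.  -8. 120.  -0.  68. -91.]
[426.72000221 106.53184338 146.15694276] [-1.79973449e+02  3.63966738e-02 -1.75579658e+02] [ 2.59544115 -4.2374821  -2.95417213]
```

>>> servo_tool:
  slide:
    - [0,-0.1,0]
    - [0,-0.05,0]
    - [0,0,0]
    - [0,0,0]
    - [0,0,0]
  delta_rot:
    - [0,0,0]
    - [0,0,0]
    - [0,0,0]
    - [0,0,0]
    - [0,0,0]
  gripper: [1.2,1.2,1.2,1.2,1.2]

```text
t: 32.75
eef_pos: [426.5, 105.6, 146.0]
eef_rot: [180.0, -0.0, -175.6]
wrist_force: [0.1, -0.1, -1.5]
finger_gap: 0.18
grasp_force: 59.3
```

```bash
python3 st.py
```

```text
32.95 [ 4.265e+02  1.054e+02  1.460e+02 -1.756e+02  6.000e-01 -3.000e-01
 -1.400e+00 -1.100e+00  1.600e+00 -1.500e+00] [  4.  -8. 120.   0.  68. -91.]
```

>>> servo_tool:
  slide:
    - [0,-0.1,0]
    - [0,0,0.2]
    - [0,0,0.2]
    - [0,0,0]
    - [0,0,0]
  delta_rot:
    - [0,0,0]
    - [0,0,0]
    - [0,0,0]
    - [0,0,0]
    - [0,0,0]
  gripper: [1.2,1.2,1.2,1.2,1.2]

```text
t: 33.42
eef_pos: [426.5, 104.2, 141.7]
eef_rot: [180.0, -0.0, -175.6]
wrist_force: [0.5, -0.6, -1.9]
finger_gap: 0.178
grasp_force: 59.4
```

>>> servo_tool:
  slide:
    - [0,0,0.1]
    - [0,0,0.05]
    - [0,0,0]
    - [0,0,0]
  delta_rot:
    - [0,0,0]
    - [0,0,0]
    - [0,0,0]
    - [0,0,0]
  gripper: [1.2,1.2,1.2,1.2]

```text
t: 33.75
eef_pos: [426.7, 104.3, 140.5]
eef_rot: [180.0, -0.0, -175.6]
wrist_force: [0.2, -0.8, -2.1]
finger_gap: 0.183
grasp_force: 59.4
```

```bash
python3 st.py
```

```text
33.95 [ 4.267e+02  1.043e+02  1.405e+02 -1.756e+02 -0.000e+00  2.000e-01
 -1.600e+00  1.900e+00 -1.000e-01 -6.000e-01] [  3.  -8. 120.  -0.  68. -91.]
```

Still hanging at 1.6 N, so I'll lower in tiny steps until it rests.

>>> servo_tool:
  slide:
    - [0,0,0.05]
    - [0,0,0.05]
    - [0,0,0]
    - [0,0,0]
    - [0,0,0]
  delta_rot:
    - [0,0,0]
    - [0,0,0]
    - [0,0,0]
    - [0,0,0]
    - [0,0,0]
  gripper: [1.2,1.2,1.2,1.2,1.2]

```text
t: 34.42
eef_pos: [426.9, 104.2, 140.2]
eef_rot: [-180.0, 0.0, -175.6]
wrist_force: [-3.1, -0.1, 5.7]
finger_gap: 0.182
grasp_force: 60.3
```

```bash
python3 st.py
```

```text
34.6167 [ 4.269e+02  1.042e+02  1.403e+02 -1.756e+02 -3.300e+00 -4.000e-01
  4.900e+00 -6.000e-01  5.000e+01  5.000e-01] [  3.  -8. 120.  -0.  68. -91.]
```

>>> servo_tool:
  slide:
    - [0,0,-0.04]
    - [0,0,0]
    - [0,0,0]
    - [0,0,0]
    - [0,0,0]
    - [0,0,0]
    - [0,0,0]
    - [0,0,0]
    - [0,0,0]
    - [0,0,0]
  delta_rot:
    - [0,0,0]
    - [0,0,0]
    - [0,0,0]
    - [0,0,0]
    - [0,0,0]
    - [0,0,0]
    - [0,0,0]
    - [0,0,0]
    - [0,0,0]
    - [0,0,0]
  gripper: [1.2,1.2,2.5,3.5,5,6,6,6,6,6]

```text
t: 35.5
eef_pos: [426.7, 104.3, 139.9]
eef_rot: [-180.0, -0.0, -175.6]
wrist_force: [-0.9, -0.3, -0.1]
finger_gap: 0.703
grasp_force: 0.0
```

>>> servo_tool:
  slide:
    - [0,0,-0.5]
    - [0,0,-1.5]
    - [0,0,-2.5]
    - [0,0,-2.5]
    - [0,0,-2.5]
    - [0,0,-2]
    - [0,0,-1]
    - [0,0,0]
    - [0,0,0]
  delta_rot:
    - [0,0,0]
    - [0,0,0]
    - [0,0,0]
    - [0,0,0]
    - [0,0,0]
    - [0,0,0]
    - [0,0,0]
    - [0,0,0]
    - [0,0,0]
  gripper: [6,6,6,6,6,6,6,6,6]

```text
t: 36.25
eef_pos: [426.7, 104.3, 264.7]
eef_rot: [180.0, 0.0, -175.6]
wrist_force: [0.1, 0.1, -0.7]
finger_gap: 0.698
grasp_force: 0.0
```

Run:
```python
from h import *
for i in range(6): capture("wrist")
s=sense(); W=pose("wrist",s); a=capture("wrist"); cv2.imwrite("pics/end_w.png",a[...,::-1]); print(s["t"],s["eef_pos"],s["wrist_force"])
P={"wrist":W,"top":pose("top"),"side":pose("side")}
b=capture("top"); c=capture("side")
o=np.zeros((600,800,3),np.uint8)
o[:300,:400]=cv2.resize(a[100:310,140:420,::-1],(400,300)); o[:300,400:]=cv2.resize(c[180:345,200:420,::-1],(400,300)); o[300:,:400]=cv2.resize(b[120:330,180:460,::-1],(400,300)); o[300:,400:]=cv2.resize(c[150:255,200:340,::-1],(400,300))
cv2.imwrite("pics/end.png",o)
for c_,z_ in P.items():
  for n,z in(("rod_neck",115),("handle_grip",147),("fork_seat",115),("rod_stand",0),("basket",6),("bail_bar",76),("vial",0),("beaker",0)):
    for d in landmark_of(c_,n)[:1]: 
      q=np.array(d["position"])*[560,420]; print(c_,n,round(d["p"],2),q.round(1),atz(z_,q,z).round(1))
```

```text
36.55 [426.10214814 104.19508854 263.63568082] [ 0.29846926  0.24333978 -0.12063758]
wrist rod_neck 0.61 [282.2 201.8] [430.9 104.  115. ]
wrist handle_grip 0.66 [285.2 209.1] [427.5 106.1 147. ]
wrist fork_seat 0.8 [280.6 197.2] [426.9 102.3 115. ]
wrist rod_stand 0.82 [279.  177.7] [433.6 100.3  -0. ]
wrist basket 0.93 [512.4 228.9] [473.9 403.9   6. ]
wrist bail_bar 0.97 [554.3 249.2] [471.8 407.   76. ]
wrist vial 0.66 [409.2 239.3] [499.8 271.9   0. ]
wrist beaker 0.66 [439.2 370.7] [707.  362.3   0. ]
top fork_seat 0.79 [347.5 249.5] [425.1 105.2 115. ]
top rod_stand 0.59 [339.6 249. ] [430.9 104.2   0. ]
top basket 0.64 [216.  236.8] [466.3 413.4   6. ]
top bail_bar 0.69 [216.5 232.3] [471.4 401.2  76. ]
top vial 0.62 [270.3 219.5] [508.4 277.4   0. ]
top beaker 0.59 [239.2 145.8] [702.5 355.9   0. ]
side rod_neck 0.83 [234.1 276.4] [432.1 106.8 115. ]
side handle_grip 0.85 [233.2 259.6] [432.2 104.7 147. ]
side rod_stand 0.83 [238.1 334.5] [434.7 105.4   0. ]
side basket 0.58 [266.5 222.8] [470.2 416.9   6. ]
side bail_bar 0.73 [267.6 196.6] [472.8 405.   76. ]
side vial 0.95 [283.  265.3] [504.8 282.1   0. ]
side beaker 0.96 [385.2 244.3] [707.1 354.7   0. ]
```

View pics/end.png

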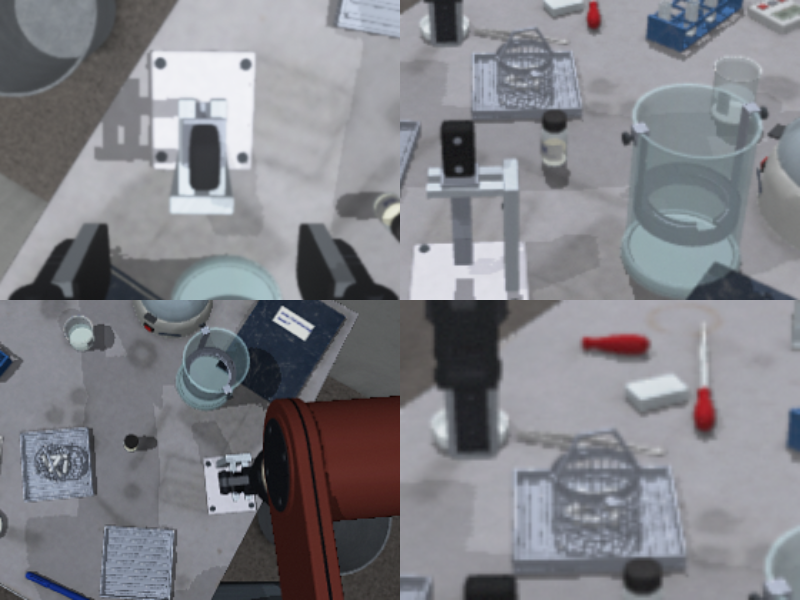

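The mosaic shows the hook hanging in its fork (handle at (458,148)), the basket upright in the far tray at (525,80), and the vial and beaker where they were. Handing in.

```bash
python3 -c "
from plant import *
print(close_job())"
```

```text
the job is handed in; nothing more can be done
None
```

The job is handed in at about 37 s: the basket stands upright in the middle of the far drip tray, the lifting hook hangs back in its fork, and the vial and beaker were not moved; no verdict came back.

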